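# Shut down the buffet warmer

## Task

Brunch is over: first turn the warmer's dial fully anticlockwise to off, before tipping up any stone. Then take every warming stone out of the warmer - each lies flush, so press the end marked by the brass disc and its other end tips up to be taken - and lay them all flat in the basket (one on another is fine). Leave the emptied copper plates pressed level again, the basket upright on the counter, and the jar, mug and bowl where they are.

Things in the scene. Friction and masses are not known exactly. Their poses are not given: they have to be found in the camera images.
- basket: Loose low woven brown basket, 200 (its x) x 160 (its y) x 48 mm high outside, walls and floor 6 mm, open on top; origin at the centre of its underside, z up. It weighs about 0.6 kg and stands on the counter to the left of the warmer.
- stone0_mid (a point): Warming stone: loose white ceramic bar tile with three blue diamonds on top, 130 (its x) x 50 (its y) x 12 (its z) mm, about 0.19 kg; the point is its very centre. Those present start flush in pockets of the warmer; some are absent.
- pocket0 (a point): Pocket 0 of the warmer (0 is leftmost): the point is at the centre of the pocket's mouth, level with the warmer's top face; axes those of the warmer (x along the pocket, y to the left, z up). The pocket is 135 x 54 mm; the warmer is a fixed dull-green metal slab 180 x 412 x 52 mm high, its top face 52 mm above the counter, with four such pockets side by side at 78 mm pitch. A stone in it lies with its top level with the warmer's top.
- press0 (a point): The place to press for pocket 0, on the flush stone's top 45 mm from the pocket's centre, towards its near (-x) end; a small brass disc on the warmer's rim marks that end. Pressed there, the stone and the copper plate under it tip about a level axis across the pocket's middle, 6 mm below the warmer's top, the mark sinking 19 mm to the stop and the opposite end rising 27 mm. Point fixed to the warmer; it does not follow the stone.
- rocker0 (a joint): Tipping copper plate (120 x 36 x 4 mm, its top 12 mm below the warmer's top when level) under the stone in pocket 0: 0 level, 0.436 rad fully tipped, with the end at the press mark down and the other end up. Stiff: it stays where it is left, and takes about 3 N at 45 mm from the middle to move either way.
- stone1_mid (a point): Warming stone: loose white ceramic bar tile with three blue diamonds on top, 130 (its x) x 50 (its y) x 12 (its z) mm, about 0.19 kg; the point is its very centre. Those present start flush in pockets of the warmer; some are absent.
- pocket1 (a point): Pocket 1 of the warmer (0 is leftmost): the point is at the centre of the pocket's mouth, level with the warmer's top face; axes those of the warmer (x along the pocket, y to the left, z up). The pocket is 135 x 54 mm; the warmer is a fixed dull-green metal slab 180 x 412 x 52 mm high, its top face 52 mm above the counter, with four such pockets side by side at 78 mm pitch. A stone in it lies with its top level with the warmer's top.
- press1 (a point): The place to press for pocket 1, on the flush stone's top 45 mm from the pocket's centre, towards its far (+x) end; a small brass disc on the warmer's rim marks that end. Pressed there, the stone and the copper plate under it tip about a level axis across the pocket's middle, 6 mm below the warmer's top, the mark sinking 19 mm to the stop and the opposite end rising 27 mm. Point fixed to the warmer; it does not follow the stone.
- rocker1 (a joint): Tipping copper plate (120 x 36 x 4 mm, its top 12 mm below the warmer's top when level) under the stone in pocket 1: 0 level, 0.436 rad fully tipped, with the end at the press mark down and the other end up. Stiff: it stays where it is left, and takes about 3 N at 45 mm from the middle to move either way.
- stone2_mid (a point): Warming stone: loose white ceramic bar tile with three blue diamonds on top, 130 (its x) x 50 (its y) x 12 (its z) mm, about 0.19 kg; the point is its very centre. Those present start flush in pockets of the warmer; some are absent.
- pocket2 (a point): Pocket 2 of the warmer (0 is leftmost): the point is at the centre of the pocket's mouth, level with the warmer's top face; axes those of the warmer (x along the pocket, y to the left, z up). The pocket is 135 x 54 mm; the warmer is a fixed dull-green metal slab 180 x 412 x 52 mm high, its top face 52 mm above the counter, with four such pockets side by side at 78 mm pitch. A stone in it lies with its top level with the warmer's top.
- press2 (a point): The place to press for pocket 2, on the flush stone's top 45 mm from the pocket's centre, towards its near (-x) end; a small brass disc on the warmer's rim marks that end. Pressed there, the stone and the copper plate under it tip about a level axis across the pocket's middle, 6 mm below the warmer's top, the mark sinking 19 mm to the stop and the opposite end rising 27 mm. Point fixed to the warmer; it does not follow the stone.
- rocker2 (a joint): Tipping copper plate (120 x 36 x 4 mm, its top 12 mm below the warmer's top when level) under the stone in pocket 2: 0 level, 0.436 rad fully tipped, with the end at the press mark down and the other end up. Stiff: it stays where it is left, and takes about 3 N at 45 mm from the middle to move either way.
- stone3_mid (a point): Warming stone: loose white ceramic bar tile with three blue diamonds on top, 130 (its x) x 50 (its y) x 12 (its z) mm, about 0.19 kg; the point is its very centre. Those present start flush in pockets of the warmer; some are absent.
- pocket3 (a point): Pocket 3 of the warmer (0 is leftmost): the point is at the centre of the pocket's mouth, level with the warmer's top face; axes those of the warmer (x along the pocket, y to the left, z up). The pocket is 135 x 54 mm; the warmer is a fixed dull-green metal slab 180 x 412 x 52 mm high, its top face 52 mm above the counter, with four such pockets side by side at 78 mm pitch. A stone in it lies with its top level with the warmer's top.
- press3 (a point): The place to press for pocket 3, on the flush stone's top 45 mm from the pocket's centre, towards its far (+x) end; a small brass disc on the warmer's rim marks that end. Pressed there, the stone and the copper plate under it tip about a level axis across the pocket's middle, 6 mm below the warmer's top, the mark sinking 19 mm to the stop and the opposite end rising 27 mm. Point fixed to the warmer; it does not follow the stone.
- rocker3 (a joint): Tipping copper plate (120 x 36 x 4 mm, its top 12 mm below the warmer's top when level) under the stone in pocket 3: 0 level, 0.436 rad fully tipped, with the end at the press mark down and the other end up. Stiff: it stays where it is left, and takes about 3 N at 45 mm from the middle to move either way.
- dial_grip (a point): Point in the bar grip of the warmer's black dial, on its vertical axis, 37 mm above the warmer's top face, near the warmer's right-hand end. The upright bar is 42 long x 14 wide; it rises 7 mm above this point, and the 44 mm disc below it ends 23 mm under this point. The point's x axis runs along the bar and turns with the dial; a white line on the bar shows which end is the pointer (-x of the point), and a white mark on the warmer shows off.
- dial (a joint): Angle of the dial: 0 is off, the end stop fully anticlockwise seen from above; it grows clockwise to 2.8 rad. It stays where it is left (0.04 N m friction).
- jar_by (a point): Storage jar, amber glass with wooden cap, 84 mm across, 130 mm tall, beyond the warmer; a bystander. Point at its centre.
- mug_by (a point): Cream mug, 80 mm across, 90 mm tall, beyond the basket; a bystander. Point at its centre.
- bowl_by (a point): Small blue bowl, 88 mm across, 45 mm tall, beyond the warmer; a bystander. Point at its centre.
Not all that is in view belongs to the job. Leave any black look-alike of the part that bears stone1_mid alone. What is shaped like the part that bears stone3_mid but black is not meant.

How it is judged:
On the way, in this order (a step that is already met when the one before it is completed fails the run):
1. the dial is turned off (value of joint dial below 0.1 rad), for 0.2 s.
2. every stone lies flat in the basket (x of stone0_mid in the frame of basket between -0.075 and 0.075 m and y of stone0_mid in the frame of basket between -0.07 and 0.07 m and z of stone0_mid in the frame of basket between 0 and 0.06 m and (angle between stone0_mid's own z axis and vertical below 0.3 rad or angle between stone0_mid's own z axis and vertical above 2.84 rad) and x of stone1_mid in the frame of basket between -0.075 and 0.075 m and y of stone1_mid in the frame of basket between -0.07 and 0.07 m and z of stone1_mid in the frame of basket between 0 and 0.06 m and (angle between stone1_mid's own z axis and vertical below 0.3 rad or angle between stone1_mid's own z axis and vertical above 2.84 rad) and x of stone2_mid in the frame of basket between -0.075 and 0.075 m and y of stone2_mid in the frame of basket between -0.07 and 0.07 m and z of stone2_mid in the frame of basket between 0 and 0.06 m and (angle between stone2_mid's own z axis and vertical below 0.3 rad or angle between stone2_mid's own z axis and vertical above 2.84 rad) and x of stone3_mid in the frame of basket between -0.075 and 0.075 m and y of stone3_mid in the frame of basket between -0.07 and 0.07 m and z of stone3_mid in the frame of basket between 0 and 0.06 m and (angle between stone3_mid's own z axis and vertical below 0.3 rad or angle between stone3_mid's own z axis and vertical above 2.84 rad)), for 0.2 s.
At the end, for the whole second after the job is handed in: Dial within 0.1 rad of off; every stone in the basket, within 0.3 rad of flat, centre at most 75 mm along and 70 mm across from its middle and 60 mm above its underside; copper plates within 0.08 rad of level; basket upright on the counter; all at rest (all of step 2 and value of joint dial below 0.1 rad and value of joint each of rocker0, rocker1, rocker2, rocker3 below 0.08 rad and linear speed of each of stone0, stone1, stone2, stone3, basket below 0.02 m/s and angle between basket's own z axis and vertical below 0.08 rad and height (world z) of basket below 0.01 m); the robot touches nothing.
It fails at once if a stone is tipped up while the dial is still on (value of joint dial above 0.2 rad and value of joint any of rocker0, rocker1, rocker2, rocker3 above 0.2 rad).
It fails at once if the jar, mug or bowl is moved more than 30 mm or tipped over (distance of any of jar_by, mug_by, bowl_by from where it was at the start of the episode above 0.03 m or angle between any of jar_by, mug_by, bowl_by's own z axis and vertical above 0.3 rad).
Of stone0, stone1, stone2, stone3 only 3 to 4 are there at a start; the rules pass over those that are not, and their reading is None.
At some moment in a run one of basket may be knocked a few centimetres aside while the robot is not near it.
Once in a run the grip may slacken for a moment while it holds something.
It also fails if it takes over 210 s, if anything falls off the work surface, if the arm or the gripper's body presses on something with over 40 N, if the wrist force passes 120 N, or if a joint passes its speed limit or range.

## Robot

A 6-joint arm with a two-finger parallel gripper is mounted at the origin on the work surface. World frame = base frame: x ahead of the robot, y to its left, z up, the work surface at z = 0. Lengths are in m, angles in rad, forces in N, time in s.
With the tool pointing down it reaches from about 0.35 to 0.775 m from the base axis. Payload 5.5 kg.
Tool frame: the origin (TCP) lies midway between the tips of the shut fingers; the grasp point (between the pads) lies env.grasp_offset behind it (env.grasp_offset is the distance from the TCP to the grasp point, in m); z points along the fingers, y is the line along which they close (so a half turn about z gives the same grasp; the last joint's range is limited). The gripper opens to 85 mm and grips with 20 to 120 N. Pads are 22 mm wide; open, the fingers measure 114 mm over their backs; the gripper's body (76 mm by 85 mm) begins 54 mm behind the grasp point. The pads swing forward as they close: fully open they stand 13 mm farther back than shut.
Start: joints at [-1.42, 0.313, 0.046, 1.304, 0, 1.431], TCP at [0.165, -0.551, 0.231] pointing down, gripper open.
Joint ranges: [-2.76, 2.76], [-0.86, 1.69], [-1.03, 1.26], [-2.2, 2.34], [-1.47, 1.5], [-3.14, 3.14]. Speed limits (rad/s): [2.57, 2.57, 3.14, 3.14, 3.14, 3.14].

## Interface

Orientations are given as a unit quaternion [w, x, y, z].
In Python, from workcell import monitor, viewer, order, env gives the robot as it stands.
- The arm moves only by the tool carry_out, never from a script. Its argument "plan" is a list that holds one entry, the list of rows, each a list of 7 numbers: the turn, a rotation vector about the world's x, y, z in rad, then the shift along the world's x, y, z in mm, then the finger opening in mm, from 0 to 85.4. A call has 1 to 20 rows; each row is the pose to reach, as a shift and turn from the pose commanded when the call began; what a row does not reach only later rows make up. A row lasts 1/10 s, in which the tool goes at most 50 mm and 8.59 degrees, less where a joint would pass 70% of its speed; a pose out of reach is approached as far as the arm can. A call with a gripper value outside its range is refused whole. The fingers move at their own pace and stop on an object; "squeeze" is the grip in N (left out, the last holds). Time passes only in rows, so rows that repeat a pose let the fingers close. It gives the time, the measured TCP pose, the force, the opening and the grip force at its end, in the units of the state.
- monitor.get_state(): the state, without advancing time (a new reading comes with each control period).
- viewer.read_camera(name): name is "scene" or "side" or "wrist"; returns the picture (420x560x3 uint8, red, green, blue); there is no depth.
- viewer.calibration(name): a dict with "K" (3x3 intrinsics, pixels), "eye" and "rotation" of the camera in the world. Camera axes: x right, y down, z forward; pixel columns grow to the right and rows downward; lengths in m; the calibration is good to about 2 mm. The wrist camera is an equidistant fisheye: a pixel r from the principal point sees the ray r / f radians off the axis. A picture is of the moment at which its call begins: read the wrist's pose just before it. calibration takes no time and is no camera call; for the wrist camera it gives the pose at the moment of the call.
- order.hand_in(): hands the job in; it is judged then, once.
The state is a dict: "clock": time; "joint_pos": joint angles; "qvel": joint speeds; "tau": joint torques, N m; "tcp_pos": TCP position; "orientation": TCP orientation; "wrist_force": force on the tool from outside, world axes, zero at the start; "ft_torque": the same for the moment, N m; "finger_gap": finger opening in m; "grip_force": force on a finger pad.
Only numpy, scipy, OpenCV 4.12 (cv2) and the standard library are available. Lean on these libraries where they do the work, as an engineer would, in place of code of your own. Each camera call takes 0.05 s, during which the arm holds its last target. There are 200 camera calls.

## Working session

There is one attempt and no reset: what is moved stays moved. The work goes in short steps, Python scripts to look and compute and a tool call to move; the robot and the scene stay as the last step left them, time stands still between calls to the robot, and variables do not carry over. Pictures are saved under pics/ and viewed, at most 14 in all, crops included, and the job is handed in when it is done.

Besides the shell and the picture viewer there is one more tool, called after ">>>" as a command line: name --argument value ..., lists and objects as JSON in quotes. carry_out: Moves the arm, as the interface text tells. Its arguments: {"type":"object","properties":{"plan":{"type":"array","items":{"type":"array","items":{"type":"array","items":{"type":"number"}}}},"squeeze":{"type":"number"}},"required":["plan"]}

```bash
mkdir -p pics
cat > h.py <<'E'
import numpy as np, cv2
from workcell import monitor, viewer, order, env
def shot(cam,name):
    c=viewer.calibration(cam); im=viewer.read_camera(cam)
    cv2.imwrite('pics/'+name+'.png',im[:,:,::-1]); return im,c
def ray(c,u,v,fish=False):
    K=np.array(c['K']); x=(u-K[0,2])/K[0,0]; y=(v-K[1,2])/K[1,1]
    if fish:
        t=np.hypot(x,y); s=np.sin(t)/t if t>1e-9 else 1; d=np.array([x*s,y*s,np.cos(t)])
    else: d=np.array([x,y,1.])
    return np.array(c['eye']),np.array(c['rotation'])@d
def onz(c,u,v,z,fish=False):
    e,d=ray(c,u,v,fish); return e+d*(z-e[2])/d[2]
def proj(c,p):
    q=np.array(c['rotation']).T@(np.array(p)-np.array(c['eye'])); K=np.array(c['K']); q=q/q[2]; return (K@q)[:2]
E
python3 - <<'E'
from h import *
print(env.grasp_offset, [a for a in dir(env) if a[0]!='_'])
for n in ('scene','side'):
    im,c=shot(n,n+'0'); print(n,c)
print(monitor.get_state())
E
```

```text
0.0187 ['MotionError', 'grasp_offset']
scene {'K': array([[503.5736953 ,   0.        , 290.34869585],
       [  0.        , 503.5736953 , 217.04294504],
       [  0.        ,   0.        ,   1.        ]]), 'eye': array([1.30048372, 0.61011581, 0.79798553]), 'rotation': array([-0.18398528,  0.37994914,  0.80643662, -0.41406285])}
side {'K': array([[411.79650849,   0.        , 277.94709429],
       [  0.        , 411.79650849, 212.17988988],
       [  0.        ,   0.        ,   1.        ]]), 'eye': array([ 0.44018244, -0.939135  ,  0.81256317]), 'rotation': array([-0.43702549,  0.89728795, -0.05497418,  0.02934089])}
{'clock': 0.1, 'joint_pos': array([-1.41963251e+00,  3.13933950e-01,  4.51018565e-02,  1.30358874e+00,
       -1.03044711e-05,  1.43120868e+00]), 'qvel': array([-0.00029455, -0.00149789,  0.0032973 , -0.00035125, -0.00027692,
       -0.00135301]), 'tau': array([ 2.21384158e-03, -4.81727242e+01,  2.99242347e+01,  1.28351551e-02,
       -1.60329014e-04,  1.76023633e-05]), 'tcp_pos': array([ 0.16476329, -0.55042284,  0.2304969 ]), 'orientation': array([-8.12210331e-04,  9.89451218e-01,  1.44864167e-01, -9.85351655e-06]), 'wrist_force': array([-0.44950775, -0.15698415,  0.4920864 ]), 'ft_torque': array([-0.058413  , -0.02166521,  0.04777606]), 'grip_force': 0.0, 'finger_gap': 0.08557051217015436}
```

```bash
cat >> h.py <<'E'
from scipy.spatial.transform import Rotation as Rn
_cal=viewer.calibration
class V:
    read_camera=staticmethod(viewer.read_camera)
    @staticmethod
    def calibration(n):
        c=dict(_cal(n)); r=np.array(c['rotation'])
        if r.size==4: c['rotation']=Rn.from_quat(np.roll(r,-1)).as_matrix()
        return c
viewer=V
E
python3 - <<'E'
import sys
from h import *
for n in('scene','side'):
    im=cv2.imread(f'pics/{n}0.png'); 
    cv2.imwrite(f'pics/{n}0b.png',cv2.resize(im,(800,600),interpolation=cv2.INTER_CUBIC))
c=viewer.calibration('side'); print(onz(c,278,212,0), onz(viewer.calibration('scene'),290,217,0))
E
```

```text
[ 5.73242403e-01  9.15576740e-02 -1.11022302e-16] [ 0.47316524 -0.10562397  0.        ]
```

View pics/scene0b.png

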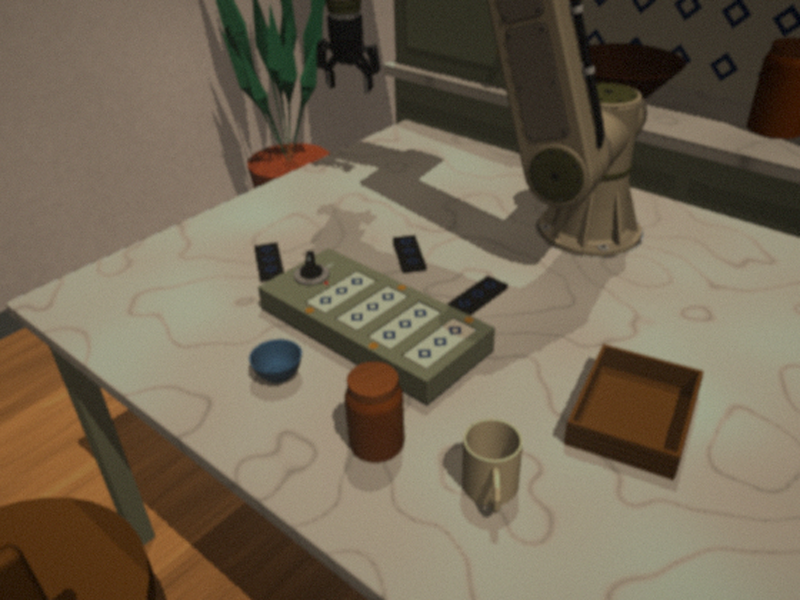

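View pics/side0b.png

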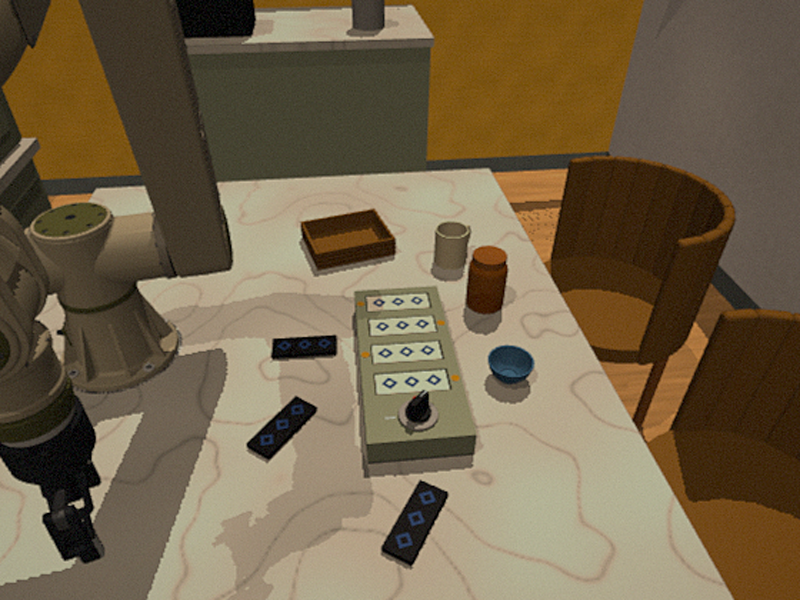

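The side view (800 px scale) shows four white stones at (398,302), (402,326), (407,352) and (412,381). The black look-alikes lie at (304,347), (283,428) and (416,522), so I leave those alone. The dial is at (419,410) with the off mark at (390,417), the basket at (348,238), the mug at (451,245), the jar at (487,280) and the bowl at (510,364).

Run:
```python
from h import *
for n in('side','scene'):
    im=cv2.imread(f'pics/{n}0.png'); c=viewer.calibration(n)
    hsv=cv2.cvtColor(im,cv2.COLOR_BGR2HSV)
    s=.7
    # stones: bright low-sat inside warmer hull
    poly={'side':[(357,290),(438,290),(474,455),(370,460)],'scene':[(330,252),(492,328),(430,385),(262,292)]}[n]
    m=np.zeros(im.shape[:2],np.uint8); cv2.fillPoly(m,[(np.array(poly)*s).astype(int)],255)
    g=im.astype(int).sum(2); w=((im.min(2)>130)&(m>0)).astype(np.uint8)*255
    w=cv2.morphologyEx(w,cv2.MORPH_CLOSE,np.ones((7,7)) if 0 else np.ones((5,5)))
    cs,_=cv2.findContours(w,cv2.RETR_EXTERNAL,cv2.CHAIN_APPROX_NONE)
    for k in cs:
        if cv2.contourArea(k)<200: continue
        P=np.array([onz(c,*p[0],.052)[:2] for p in k])*1000
        r=cv2.minAreaRect(P.astype(np.float32)); print(n,'white',np.round(r[0],1),np.round(r[1],1),round(r[2],1))
    # orange discs
    o=((hsv[...,0]>8)&(hsv[...,0]<25)&(hsv[...,1]>130)&(m>0)).astype(np.uint8)*255
    _,_,st,ce=cv2.connectedComponentsWithStats(o)
    for q,a in zip(ce[1:],st[1:]): 
        if a[4]>6: print(n,'disc',np.round(onz(c,*q,.052)[:2]*1000,1),a[4])
    # basket rim
    B={'side':(295,205,400,275),'scene':(560,340,706,480)}[n]; b=(np.array(B)*s).astype(int)
    o=((hsv[...,0]<25)&(hsv[...,1]>110)).astype(np.uint8)*255
    mm=np.zeros_like(o); mm[b[1]:b[3],b[0]:b[2]]=1; o*=mm
    cs,_=cv2.findContours(o,cv2.RETR_EXTERNAL,cv2.CHAIN_APPROX_NONE); k=max(cs,key=cv2.contourArea)
    print(n,'basket ap',[ (tuple(p[0]),np.round(onz(c,*p[0],.048)[:2]*1000)) for p in cv2.approxPolyDP(k,4,True)])
c=viewer.calibration('side')
for nm,p,z in (('mug',(451,228),.09),('jar',(490,255),.13),('bowl',(510,358),.045)): print(nm,onz(c,p[0]*.7,p[1]*.7,z)[:2])
im=cv2.imread('pics/side0.png')[255:325,240:340]; a=cv2.resize(im,None,fx=7,fy=7,interpolation=cv2.INTER_CUBIC)
cv2.imwrite('pics/dial.png',a[:, :800])
```

```text
side white [ 560.8 -205.7] [ 50.5 126.7] 89.2
side white [ 562.7 -125.6] [ 47.6 126.2] 88.8
side white [565.1 -47.5] [ 47.4 125.8] 89.2
side white [565.8  30.1] [ 47.3 124.9] 88.6
side disc [487.   33.3] 16
side disc [642.7 -47.3] 18
side disc [ 484.4 -123. ] 22
side disc [ 639.2 -203.3] 20
side basket ap [((np.int32(275), np.int32(165)), array([588., 299.])), ((np.int32(261), np.int32(146)), array([552., 441.])), ((np.int32(211), np.int32(155)), array([364., 395.])), ((np.int32(222), np.int32(188)), array([400., 178.])), ((np.int32(274), np.int32(178)), array([575., 217.]))]
scene disc [ 488.1 -124.5] 14
scene disc [ 642.4 -205.3] 22
scene disc [490.1  30.7] 20
scene disc [645.2 -49.1] 25
scene basket ap [((np.int32(422), np.int32(241)), array([402., 242.])), ((np.int32(397), np.int32(294)), array([592., 286.])), ((np.int32(396), np.int32(310)), array([632., 308.])), ((np.int32(470), np.int32(335)), array([600., 449.])), ((np.int32(491), np.int32(261)), array([370., 395.]))]
mug [0.7220071  0.24960497]
jar [0.76640792 0.06579239]
bowl [ 0.75703395 -0.15908569]
```

View pics/dial.png

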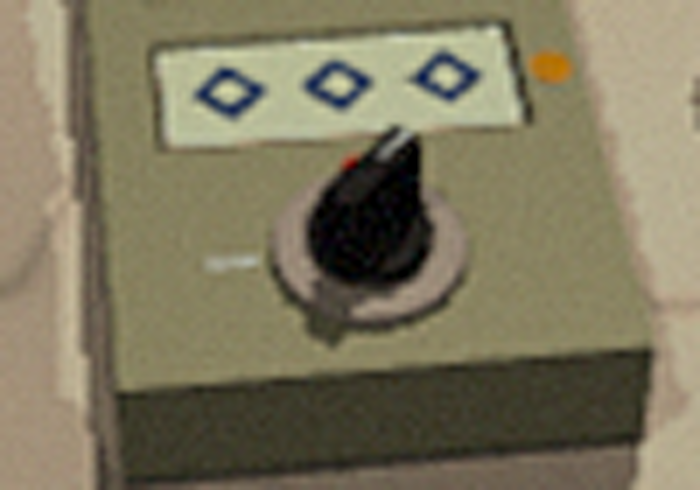

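Close crop: the four white tiles have diamonds, and the pointer is up and to the right, off the mark at crop (232,262). So the dial is on, by about 2 rad. Next I work out the dial pose.

```bash
cat >> h.py <<'E'
def delta(pos_mm, yaw, tilt=(0,0,0)):
    """row (rotvec, shift mm) from the measured pose to: tool down with tool-x at yaw, then world rotvec tilt, TCP at pos_mm"""
    s=monitor.get_state(); R0=Rn.from_quat(np.roll(s['orientation'],-1))
    best=None
    for k in (0,np.pi,-np.pi):
        R=Rn.from_rotvec(tilt)*Rn.from_euler('z',yaw+k)*Rn.from_euler('x',np.pi)
        v=(R*R0.inv()).as_rotvec()
        if best is None or np.linalg.norm(v)<np.linalg.norm(best): best=v
    print('delta',np.round(best,3),np.round(np.array(pos_mm)-s['tcp_pos']*1000,1),'q',np.round(s['joint_pos'],2),'F',np.round(s['wrist_force'],1))
E
python3 - <<'E'
from h import *
c=viewer.calibration('side'); f=lambda u,v,z:np.round(onz(c,240+u/7,255+v/7,z)[:2]*1000,1)
print('disc centre z.052/.066',f(370,243,.052),f(370,243,.066))
print('mark',f(208,264,.052),f(258,262,.052))
print('tip',f(400,128,.096),'lineend',f(380,158,.096))
im=cv2.imread('pics/scene0.png')[165:210,190:250]; cv2.imwrite('pics/dial2.png',cv2.resize(im,None,fx=9,fy=9,interpolation=cv2.INTER_CUBIC))
E
```

```text
disc centre z.052/.066 [ 562.4 -281.1] [ 560.2 -293.2]
mark [ 505.9 -283.8] [ 523.  -284.9]
tip [ 573.3 -270. ] lineend [ 564.4 -282.7]
```

View pics/dial2.png

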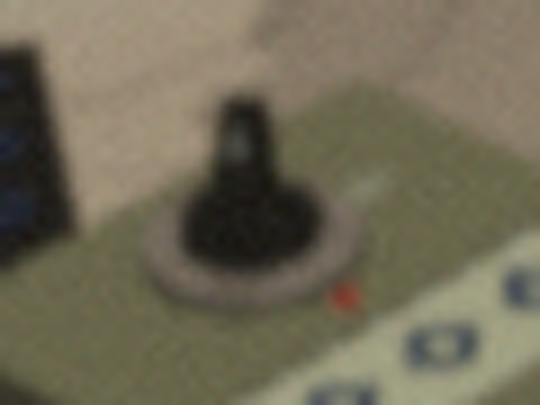

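The scene view shows the dial bar with its line end-on at (240,140) and the off mark at (370,185). Pointer yaw comes out at about 0.95 rad, so the dial is on by about 2.2 rad. I'll move above it and look with the wrist camera.

```bash
python3 -c "
from h import *
delta((561,-285,160),.95)"
```

```text
delta [-0.001 -0.001  0.659] [396.2 265.4 -70.5] q [-1.42  0.31  0.05  1.3  -0.    1.43] F [-0.4 -0.2  0.5]
```

>>> carry_out --plan '[[[0,0,0.66,396,265,-70,60],[0,0,0.66,396,265,-70,60],[0,0,0.66,396,265,-70,60],[0,0,0.66,396,265,-70,60],[0,0,0.66,396,265,-70,60],[0,0,0.66,396,265,-70,60],[0,0,0.66,396,265,-70,60],[0,0,0.66,396,265,-70,60],[0,0,0.66,396,265,-70,60],[0,0,0.66,396,265,-70,60],[0,0,0.66,396,265,-70,60],[0,0,0.66,396,265,-70,60],[0,0,0.66,396,265,-70,60],[0,0,0.66,396,265,-70,60],[0,0,0.66,396,265,-70,60],[0,0,0.66,396,265,-70,60]]]'

```text
clock: 1.7
tcp_pos: [0.5603, -0.2867, 0.1617]
orientation: [0.0, 0.889, 0.457, 0.0]
wrist_force: [-0.8, -0.4, -0.1]
finger_gap: 0.0598
grip_force: 0.0
```

Run:
```python
from h import *
im,c=shot('wrist','w1'); print(c)
cv2.imwrite('pics/w1b.png',cv2.resize(im[:,:,::-1],(800,600),interpolation=cv2.INTER_CUBIC)); delta((561,-285,160),.95)
```

```text
{'K': array([[325.1922621 ,   0.        , 280.15856619],
       [  0.        , 325.1922621 , 207.90879863],
       [  0.        ,   0.        ,   1.        ]]), 'eye': array([ 0.60723   , -0.22275588,  0.30417258]), 'rotation': array([[ 8.12625745e-01, -5.54568761e-01, -1.79144881e-01],
       [-5.82785894e-01, -7.73288658e-01, -2.49770399e-01],
       [-1.58441707e-05,  3.07372966e-01, -9.51589123e-01]])}
delta [0. 0. 0.] [ 0.6  1.6 -1.6] q [-0.6   0.44  0.07  1.19 -0.    1.59] F [0.6 0.6 0.2]
```

View pics/w1b.png

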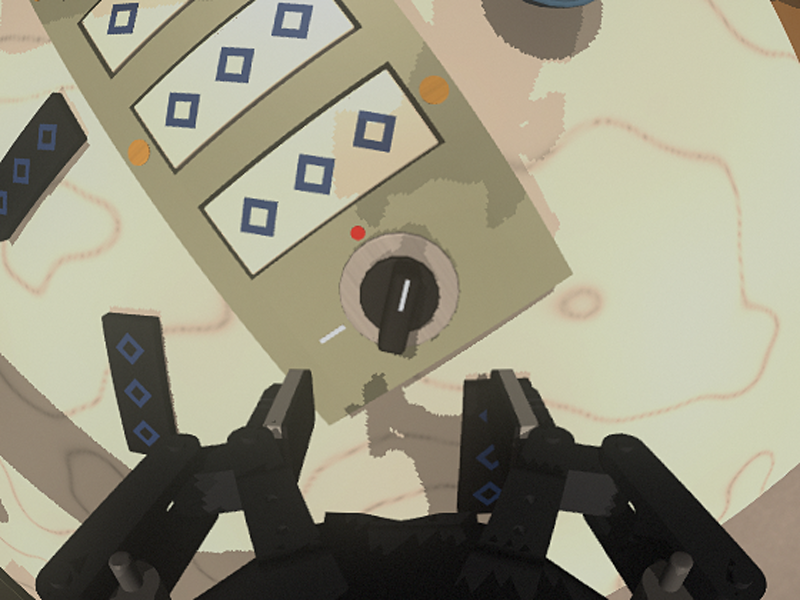

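The wrist view shows the dial plate at (400,291), the line from (407,281) to (402,311), the bar's lower end at (391,350) and the off mark at (333,335).

Run:
```python
from h import *
c=viewer.calibration('wrist'); f=lambda u,v,z:onz(c,u*.7,v*.7,z,True)[:2]*1000
print('disc',f(400,291,.052),f(400,294,.066)); a,b,e=f(407,281,.096),f(402,311,.096),f(391,349,.092)
print(a,b,e,np.arctan2(*(a-b)[::-1]),np.arctan2(*(a-e)[::-1]),'mark',f(321,342,.052),f(345,328,.052))
for nm,u,v in(('d3',434,90),('d2',138,153)):print(nm,f(u,v,.052))
for q in ((205,208),(252,275),(442,140),(390,67)): print(f(*q,.052))
```

```text
disc [ 561.86161907 -285.79345464] [ 563.40296243 -283.65634593]
[ 575.2880644  -272.70291013] [ 564.77027346 -283.40863201] [ 547.73836263 -297.8029041 ] 0.794252778063342 0.7389032639189266 mark [ 505.0207782  -284.17385677] [ 522.41603112 -285.43858271]
d3 [ 641.67231655 -205.42062195]
d2 [ 485.46737986 -124.59302841]
[ 499.83965901 -179.43851845]
[ 497.62763986 -227.61357857]
[ 629.33368172 -230.16874183]
[ 630.06329227 -181.56302486]
```

>>> carry_out --plan '[[[0,0,-0.18,2,2,-40,50],[0,0,-0.18,2,2,-70,50],[0,0,-0.18,2,2,-88,50],[0,0,-0.18,2,2,-88,50],[0,0,-0.18,2,2,-88,30],[0,0,-0.18,2,2,-88,10],[0,0,-0.18,2,2,-88,0],[0,0,-0.18,2,2,-88,0],[0,0,-0.18,2,2,-88,0],[0,0,-0.18,2,2,-88,0]]]' --squeeze 40

```text
clock: 2.75
tcp_pos: [0.5623, -0.2834, 0.0752]
orientation: [-0.0, 0.927, 0.376, -0.0]
wrist_force: [-3.8, 4.0, 5.9]
finger_gap: 0.0131
grip_force: 40.7
```

>>> carry_out --plan '[[[0,0,0.15,0,0,0,0],[0,0,0.3,0,0,0,0],[0,0,0.45,0,0,0,0],[0,0,0.6,0,0,0,0],[0,0,0.75,0,0,0,0],[0,0,0.9,0,0,0,0],[0,0,1.05,0,0,0,0],[0,0,1.2,0,0,0,0],[0,0,1.35,0,0,0,0],[0,0,1.5,0,0,0,0],[0,0,1.65,0,0,0,0],[0,0,1.8,0,0,0,0],[0,0,1.95,0,0,0,0],[0,0,2.1,0,0,0,0],[0,0,2.2,0,0,0,0],[0,0,2.25,0,0,0,0],[0,0,2.3,0,0,0,0],[0,0,2.35,0,0,0,0],[0,0,2.35,0,0,0,0]]]'

```text
clock: 4.65
tcp_pos: [0.559, -0.2844, 0.0752]
orientation: [-0.003, 0.011, 1.0, -0.001]
wrist_force: [-14.2, -0.9, 10.5]
finger_gap: 0.0133
grip_force: 41.3
```

```bash
python3 -c "
from h import *
s=monitor.get_state(); print(s['ft_torque'],s['wrist_force'],2*np.arctan2(s['orientation'][2],s['orientation'][1]),s['joint_pos'])"
```

```text
[-0.08230617  2.83965385  0.0571278 ] [-14.18961296  -0.90676     10.49043238] 3.120208457119413 [-0.59618577  0.50010971 -0.06497423  1.01016069 -0.00494393 -0.57479058]
```

>>> carry_out --plan '[[[0,0,0.05,0,0,0,0],[0,0,0.05,0,0,0,0],[0,0,0.05,0,0,0,40],[0,0,0.05,0,0,0,40],[0,0,0.0,0,0,40,40],[0,0,0.0,0,0,85,40],[0,0,0,0,0,85,40],[0,0,0,0,0,85,40]]]'

```text
clock: 5.45
tcp_pos: [0.5646, -0.2846, 0.1606]
orientation: [0.002, 0.01, 1.0, -0.001]
wrist_force: [0.4, -0.2, 0.2]
finger_gap: 0.0397
grip_force: 0.0
```

Run:
```python
from h import *
im,c=shot('wrist','w2'); np.save('w2c.npy',c,allow_pickle=True)
cv2.imwrite('pics/w2b.png',cv2.resize(im[:,:,::-1],(800,600),interpolation=cv2.INTER_CUBIC)); delta((608,-205,70),-.018); delta((608,-205,70),-.018)
```

```text
delta [0.001 0.002 0.002] [ 44.5  79.  -88.8] q [-0.59  0.45  0.07  1.19  0.   -0.57] F [ 0.2  0.1 -1.2]
delta [0.001 0.002 0.002] [ 44.5  79.  -88.8] q [-0.59  0.45  0.07  1.19  0.   -0.57] F [ 0.2  0.1 -1.2]
```

View pics/w2b.png

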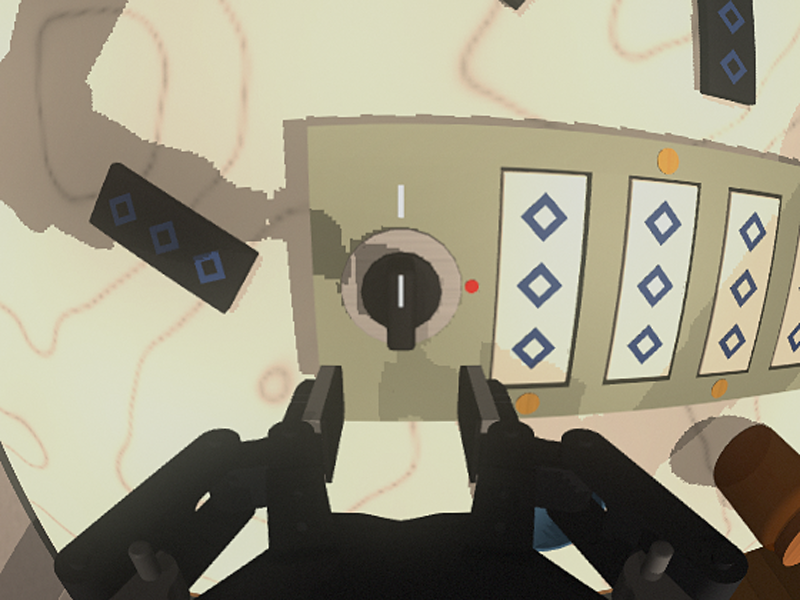

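The line on the bar (401,290) now lines up with the off mark (401,200), so the dial is off. Now I press pocket 3, far end.

>>> carry_out --plan '[[[0,0,0,22,40,-30,0],[0,0,0,44,79,-50,0],[0,0,0,44,79,-80,0],[0,0,0,44,79,-98,0],[0,0,0,44,79,-104,0],[0,0,0,44,79,-109,0],[0,0,0,44,79,-114,0],[0,0,0,44,79,-119,0],[0,0,0,44,79,-123,0],[0,0,0,44,79,-125,0],[0,0,0,44,79,-125,0]]]'

```text
clock: 6.6
tcp_pos: [0.608, -0.206, 0.0346]
orientation: [0.001, 0.011, 1.0, -0.001]
wrist_force: [-0.1, 0.3, 5.4]
finger_gap: -0.0001
grip_force: 2.6
```

>>> carry_out --plan '[[[0,0,0,0,0,-2,0],[0,0,0,0,0,-4,0],[0,0,0,0,0,-5,0],[0,0,0,0,0,-5,0]]]'

```text
clock: 7.0
tcp_pos: [0.6104, -0.2067, 0.0331]
orientation: [0.004, 0.011, 1.0, -0.002]
wrist_force: [-0.8, 1.6, 19.7]
finger_gap: 0.0001
grip_force: 8.8
```

>>> carry_out --plan '[[[0,0,0,0,0,40,0],[0,0,0,1,50,42,0],[0,0,0,2,100,42,0],[0,0,0,2,150,42,0],[0,0,0,2,156,30,0],[0,0,0,2,156,22,0],[0,0,0,2,156,16,0],[0,0,0,2,156,10,0],[0,0,0,2,156,5,0],[0,0,0,2,156,2,0],[0,0,0,2,156,0,0],[0,0,0,2,156,0,0]]]'

```text
clock: 8.2
tcp_pos: [0.6131, -0.0515, 0.033]
orientation: [0.005, 0.012, 1.0, -0.001]
wrist_force: [-1.0, 1.8, 24.5]
finger_gap: 0.0001
grip_force: 10.4
```

>>> carry_out --plan '[[[0,0,0,0,0,40,0],[0,0,0,-30,-25,60,0],[0,0,0,-60,-50,60,0],[0,0,0,-91,-76,60,0],[0,0,0,-91,-76,30,0],[0,0,0,-91,-76,22,0],[0,0,0,-91,-76,16,0],[0,0,0,-91,-76,10,0],[0,0,0,-91,-76,5,0],[0,0,0,-91,-76,2,0],[0,0,0,-91,-76,0,0],[0,0,0,-91,-76,0,0]]]'

```text
clock: 9.4
tcp_pos: [0.5188, -0.1256, 0.0339]
orientation: [0.001, 0.01, 1.0, -0.002]
wrist_force: [-17.5, 0.1, 44.5]
finger_gap: -0.0003
grip_force: 24.0
```

>>> carry_out --plan '[[[0,0,0,0,0,40,0],[0,0,0,0,0,90,0],[0,0,0,1,50,90,0],[0,0,0,2,100,90,0],[0,0,0,3,150,60,0],[0,0,0,3,156,30,0],[0,0,0,3,156,22,0],[0,0,0,3,156,16,0],[0,0,0,3,156,10,0],[0,0,0,3,156,5,0],[0,0,0,3,156,2,0],[0,0,0,3,156,0,0],[0,0,0,3,156,0,0]]]'

```text
clock: 10.7
tcp_pos: [0.5225, 0.0305, 0.0344]
orientation: [0.003, 0.011, 1.0, 0.0]
wrist_force: [-15.4, 3.7, 45.1]
finger_gap: 0.0003
grip_force: 23.6
```

>>> carry_out --plan '[[[0,0,0,0,0,50,30],[0,0,0,0,0,100,70],[0,-0.14,0,0,0,120,70],[0,-0.28,0,0,0,120,70],[0,-0.43,0,20,0,120,70],[0,-0.436,0,40,0,110,70],[0,-0.436,0,55,0,90,70],[0,-0.436,0,65,0,88,70],[0,-0.436,0,65,0,88,70]]]'

```text
clock: 11.6
tcp_pos: [0.5874, 0.0298, 0.1168]
orientation: [0.217, 0.011, 0.976, 0.002]
wrist_force: [0.2, 0.3, 0.5]
finger_gap: 0.0698
grip_force: 0.0
```

Run:
```python
from h import *
im,c=shot('wrist','w3'); im2,c2=shot('side','s3')
a=cv2.resize(im[:,:,::-1],(480,360)); b=cv2.resize(im2[:,:,::-1][180:340,220:360],(315,360),interpolation=cv2.INTER_CUBIC)
cv2.imwrite('pics/m3.png',np.hstack([a,b])); delta((617,29,56),-.018,(0,-.436,0))
```

```text
delta [-0.001  0.001  0.003] [ 30.4  -1.4 -61.1] q [-0.11  0.1  -0.63  0.4   0.05 -0.08] F [ 0.4 -0.8 -0.3]
```

View pics/m3.png

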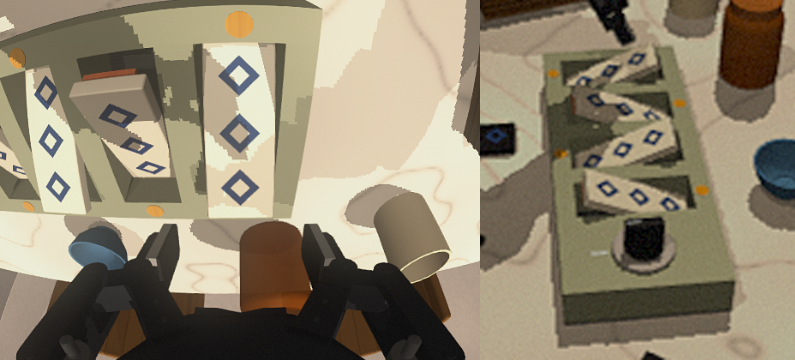

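All four stones are tipped. Stone 0 at x 240 lies midway between the fingers (175 and 310). Now I grasp it.

>>> carry_out --plan '[[[0,0,0,15,-1,-30,70],[0,0,0,25,-1,-50,70],[0,0,0,30,-1,-60,70],[0,0,0,30,-1,-60,70],[0,0,0,30,-1,-60,40],[0,0,0,30,-1,-60,40],[0,0,0,30,-1,-60,40],[0,0,0,30,-1,-60,40],[0,0,0,30,-1,-60,40],[0,0,0,30,-1,-60,40]]]' --squeeze 100

```text
clock: 12.7
tcp_pos: [0.6161, 0.03, 0.0575]
orientation: [0.217, 0.01, 0.976, 0.002]
wrist_force: [-3.9, -0.1, 5.8]
finger_gap: 0.0471
grip_force: 102.7
```

>>> carry_out --plan '[[[0,0,0,0,0,15,40],[0,0,0,0,0,40,40],[0,0,0,0,0,75,40],[0,0.13,0,0,0,110,40],[0,0.26,0,0,0,120,40],[0,0.36,0,0,0,120,40],[0,0.436,0,0,0,120,40],[0,0.436,0,0,0,120,40]]]'

```text
clock: 13.5
tcp_pos: [0.618, 0.0299, 0.1753]
orientation: [-0.001, 0.01, 1.0, 0.0]
wrist_force: [0.1, 0.1, -2.1]
finger_gap: 0.0474
grip_force: 103.0
```

```bash
cat > bask.py <<'E'
from h import *
def basket(tag):
    out={}
    for n,D in (('side',None),('scene',None)):
        im,c=shot(n,n+tag); im=im[:,:,::-1]; hsv=cv2.cvtColor(np.ascontiguousarray(im),cv2.COLOR_BGR2HSV)
        o=((hsv[...,0]<25)&(hsv[...,1]>110)).astype(np.uint8)*255
        b=(180,120,300,205) if n=='side' else (370,220,520,350)
        mm=np.zeros_like(o); mm[b[1]:b[3],b[0]:b[2]]=1; o*=mm
        cs,_=cv2.findContours(o,cv2.RETR_EXTERNAL,cv2.CHAIN_APPROX_NONE); k=max(cs,key=cv2.contourArea)
        print(n,[(tuple(int(v) for v in p[0]),np.round(onz(c,*p[0],.048)[:2]*1000).astype(int).tolist()) for p in cv2.approxPolyDP(cv2.convexHull(k),3,True)])
E
python3 - <<'E'
from bask import *
basket('4')
im=np.hstack([cv2.imread('pics/side4.png')[90:300,140:340],cv2.imread('pics/scene4.png')[150:360,320:520]])
cv2.imwrite('pics/m4.png',cv2.resize(im,None,fx=2,fy=2,interpolation=cv2.INTER_CUBIC))
delta((0,0,0),.25)
E
```

```text
side [((275, 165), [588, 299]), ((256, 182), [513, 200]), ((222, 188), [400, 178]), ((211, 155), [364, 395]), ((261, 146), [552, 441])]
scene [((491, 260), [367, 394]), ((470, 334), [598, 448]), ((396, 310), [632, 308]), ((397, 293), [589, 285]), ((423, 241), [401, 244])]
delta [-0.     0.     0.271] [-616.   -30.1 -175.2] q [-0.08  0.41  0.05  1.21  0.   -0.06] F [-0.7  0.  -1.8]
```

View pics/m4.png

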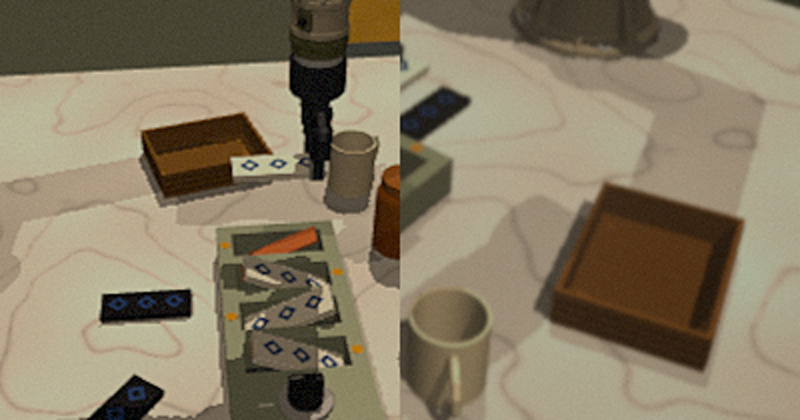

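Stone 0 is held level. Basket centre is about (477,343), yaw 0.25, and it hasn't moved. Carrying the stone over.

>>> carry_out --plan '[[[0,0,0.03,-10,40,0,40],[0,0,0.06,-22,80,0,40],[0,0,0.1,-34,120,0,40],[0,0,0.14,-46,160,0,40],[0,0,0.18,-58,200,0,40],[0,0,0.22,-69,240,0,40],[0,0,0.27,-80,280,0,40],[0,0,0.27,-93,325,0,40],[0,0,0.27,-93,325,-30,40],[0,0,0.27,-93,325,-60,40],[0,0,0.27,-93,325,-90,40],[0,0,0.27,-93,325,-90,40]]]'

```text
clock: 14.8
tcp_pos: [0.5183, 0.3532, 0.0821]
orientation: [-0.004, -0.125, 0.992, -0.001]
wrist_force: [-1.5, -0.7, -2.3]
finger_gap: 0.0476
grip_force: 103.3
```

Run:
```python
from bask import *
delta((525,355,8),.25)
im,c=shot('wrist','w5'); shot('side','s5')
a=cv2.resize(im[:,:,::-1],(480,360)); b=cv2.resize(cv2.imread('pics/s5.png')[110:230,170:310],(315,360),interpolation=cv2.INTER_CUBIC)
cv2.imwrite('pics/m5.png',np.hstack([a,b]))
```

```text
delta [ 0.003 -0.007  0.   ] [  6.7   1.8 -74.1] q [ 0.47  0.5  -0.05  1.03  0.    0.22] F [-1.5 -0.7 -2.3]
```

View pics/m5.png

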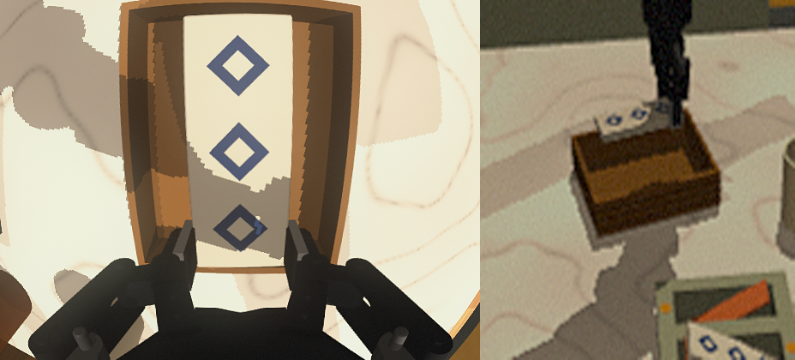

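>>> carry_out --plan '[[[0,0,0,6,1,-20,40],[0,0,0,6,1,-45,40],[0,0,0,6,1,-62,40],[0,0,0,6,1,-70,40],[0,0,0,6,1,-75,40],[0,0,0,6,1,-75,40]]]'

```text
clock: 15.5
tcp_pos: [0.5295, 0.3563, 0.0123]
orientation: [0.001, -0.124, 0.992, 0.0]
wrist_force: [0.0, -0.4, -1.3]
finger_gap: 0.0473
grip_force: 103.4
```

>>> carry_out --plan '[[[0,0,0,-3,0,-2,40],[0,0,0,-3,0,-4,40],[0,0,0,-3,0,-5,40],[0,0,0,-3,0,-5,40]]]'

```text
clock: 15.9
tcp_pos: [0.5259, 0.3562, 0.0064]
orientation: [0.0, -0.124, 0.992, 0.0]
wrist_force: [-0.0, 0.2, -1.4]
finger_gap: 0.0475
grip_force: 103.4
```

>>> carry_out --plan '[[[0,0,0,0,0,-2,40],[0,0,0,0,0,-3,40],[0,0,0,0,0,-3,40]]]'

```text
clock: 16.2
tcp_pos: [0.526, 0.3562, 0.0038]
orientation: [0.0, -0.124, 0.992, 0.0]
wrist_force: [-1.3, 0.5, 2.3]
finger_gap: 0.0477
grip_force: 105.7
```

>>> carry_out --plan '[[[0,0,0,0,0,0,60],[0,0,0,0,0,0,60],[0,0,0,0,0,0,60],[0,0,0,0,0,30,60],[0,0,0,0,0,70,60],[0,0,0,0,0,115,60],[0,0,-0.03,11,-40,140,0],[0,0,-0.06,22,-80,140,0],[0,0,-0.1,33,-120,140,0],[0,0,-0.14,44,-160,140,0],[0,0,-0.18,55,-200,140,0],[0,0,-0.22,66,-240,140,0],[0,0,-0.27,77,-280,120,0],[0,0,-0.27,87,-326,100,0],[0,0,-0.27,87,-326,80,0],[0,0,-0.27,87,-326,80,0]]]'

```text
clock: 17.8
tcp_pos: [0.6107, 0.0285, 0.0802]
orientation: [-0.003, 0.012, 1.0, 0.0]
wrist_force: [-0.1, 0.6, -0.9]
finger_gap: 0.0001
grip_force: 0.0
```

Run:
```python
from bask import *
delta((614,29,39),-.018)
basket('6')
b=cv2.resize(cv2.imread('pics/scene6.png')[150:360,300:520],(420,400),interpolation=cv2.INTER_CUBIC)
b2=cv2.resize(cv2.imread('pics/side6.png')[110:310,170:345],(350,400),interpolation=cv2.INTER_CUBIC)
cv2.imwrite('pics/m6.png',np.hstack([b,b2]))
```

```text
delta [-0.001 -0.006  0.006] [  3.3   0.5 -41.2] q [-0.08  0.47 -0.1   1.    0.   -0.06] F [-0.1  0.6 -0.9]
side [((275, 165), [588, 299]), ((276, 177), [583, 222]), ((222, 188), [400, 178]), ((211, 155), [364, 395]), ((261, 146), [552, 441])]
scene [((422, 241), [402, 242]), ((491, 260), [367, 394]), ((470, 334), [598, 448]), ((396, 309), [630, 306]), ((397, 293), [589, 285])]
```

View pics/m6.png

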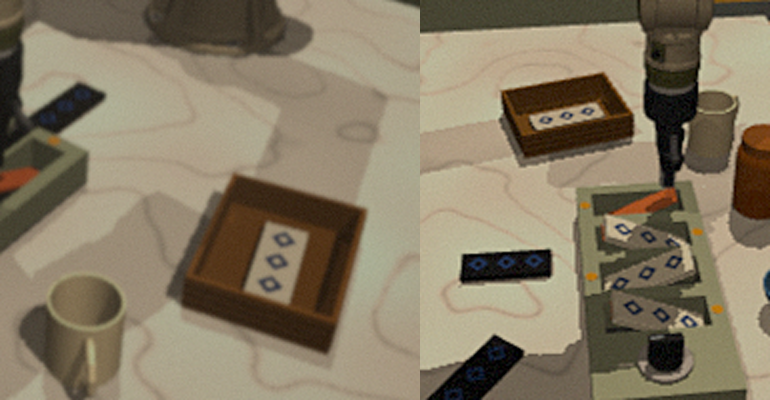

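Stone 0 lies flat in the middle of the basket. Pressing plate 0 level.

>>> carry_out --plan '[[[0,0,0,3,0,-8,0],[0,0,0,3,0,-16,0],[0,0,0,3,0,-22,0],[0,0,0,3,0,-28,0],[0,0,0,3,0,-34,0],[0,0,0,3,0,-38,0],[0,0,0,3,0,-42,0],[0,0,0,3,0,-44,0],[0,0,0,3,0,-44,0]]]'

```text
clock: 18.8
tcp_pos: [0.6156, 0.0303, 0.04]
orientation: [-0.0, 0.01, 1.0, 0.0]
wrist_force: [-1.9, 1.4, 8.3]
finger_gap: 0.0003
grip_force: 3.8
```

>>> carry_out --plan '[[[0,0,0,0,0,30,0],[0,0,0,0,0,75,0],[0,-0.1,0,-5,-40,85,30],[0,-0.22,0,-10,-80,85,70],[0,-0.33,0,-18,-120,85,70],[0,-0.43,0,-26,-156,80,70],[0,-0.436,0,-26,-156,75,70],[0,-0.436,0,-26,-156,75,70],[0,-0.436,0,-26,-156,75,70]]]'

```text
clock: 19.7
tcp_pos: [0.5903, -0.1258, 0.1145]
orientation: [0.216, 0.01, 0.976, 0.002]
wrist_force: [0.5, 0.1, -0.0]
finger_gap: 0.0702
grip_force: 0.0
```

Run:
```python
from bask import *
delta((615,-127,56.5),-.018,(0,-.436,0))
im,c=shot('wrist','w7')
# lateral check: white stone mask centre row-wise near fingers
w=(im.min(2)>150)
for r in (170,200,230): 
    xs=np.where(w[r,200:360])[0]+200; print(r,xs.min(),xs.max())
cv2.imwrite('pics/w7b.png',im[:,:,::-1])
```

```text
delta [-0.001 -0.     0.002] [ 24.7  -1.2 -58. ] q [-0.43  0.15 -0.58  0.45  0.18 -0.38] F [ 0.5  0.1 -0. ]
170 238 320
200 239 359
230 240 318
```

View pics/w7b.png

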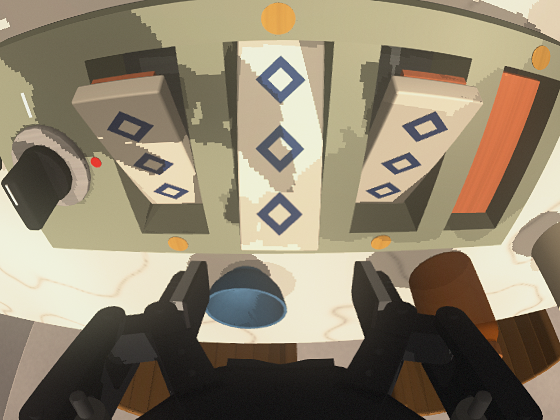

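Stone 2 is centred between the fingers (x 279 against 281), and plate 0 lies level. Now I grasp and lift it.

>>> carry_out --plan '[[[0,0,0,13,-1,-30,70],[0,0,0,21,-1,-50,70],[0,0,0,25,-1,-58,70],[0,0,0,25,-1,-58,70],[0,0,0,25,-1,-58,40],[0,0,0,25,-1,-58,40],[0,0,0,25,-1,-58,40],[0,0,0,25,-1,-58,40],[0,0,0,25,-1,-58,40],[0,0,0,25,-1,-58,40],[0,0,0,25,-1,-45,40],[0,0,0,25,-1,-20,40],[0,0,0,25,-1,10,40],[0,0.13,0,25,-1,45,40],[0,0.26,0,25,-1,62,40],[0,0.36,0,25,-1,62,40],[0,0.436,0,25,-1,62,40],[0,0.436,0,25,-1,62,40]]]' --squeeze 100

```text
clock: 21.55
tcp_pos: [0.6166, -0.1273, 0.175]
orientation: [-0.001, 0.01, 1.0, 0.0]
wrist_force: [-0.5, -0.5, -3.1]
finger_gap: 0.0478
grip_force: 103.1
```

Run:
```python
from bask import *
basket('8'); delta((526,356,85),.25)
```

```text
side [((276, 167), [590, 285]), ((275, 178), [578, 216]), ((222, 188), [400, 178]), ((211, 155), [364, 395]), ((261, 146), [552, 441])]
scene [((422, 241), [402, 242]), ((491, 260), [367, 394]), ((470, 334), [598, 448]), ((396, 310), [632, 308]), ((398, 291), [583, 283])]
delta [-0.001 -0.001  0.271] [-88.8 482.9 -89.9] q [-0.33  0.44  0.09  1.22  0.   -0.31] F [ 1.3  0.9 -1.6]
```

>>> carry_out --plan '[[[0,0,0.02,-8,45,0,40],[0,0,0.05,-16,90,0,40],[0,0,0.08,-24,135,0,40],[0,0,0.11,-33,180,0,40],[0,0,0.14,-41,225,0,40],[0,0,0.17,-50,270,0,40],[0,0,0.2,-58,315,0,40],[0,0,0.23,-66,360,0,40],[0,0,0.26,-75,405,0,40],[0,0,0.27,-83,450,0,40],[0,0,0.27,-89,482,0,40],[0,0,0.27,-89,482,-30,40],[0,0,0.27,-89,482,-60,40],[0,0,0.27,-89,482,-90,40],[0,0,0.27,-89,482,-90,40],[0,0,0.27,-89,482,-90,40]]]'

```text
clock: 23.25
tcp_pos: [0.5248, 0.3542, 0.0866]
orientation: [-0.0, -0.124, 0.992, -0.0]
wrist_force: [0.9, -0.0, -0.8]
finger_gap: 0.0477
grip_force: 103.4
```

```bash
cat > look.py <<'E'
from bask import *
import sys
def look(tag,zs):
    delta((526,356,85),.25)
    im,c=shot('wrist','w'+tag); f=lambda u,v,z:onz(c,u,v,z,True)[:2]*1000
    hsv=cv2.cvtColor(im,cv2.COLOR_RGB2HSV)
    cv2.imwrite('pics/w%sb.png'%tag,im[:,:,::-1])
    return f
look(sys.argv[1],0)
E
python3 look.py 9
```

```text
delta [ 0.    -0.001  0.001] [ 1.2  1.8 -1.6] q [ 0.47  0.5  -0.04  1.04  0.    0.22] F [ 0.9 -0.  -0.8]
```

View pics/w9b.png

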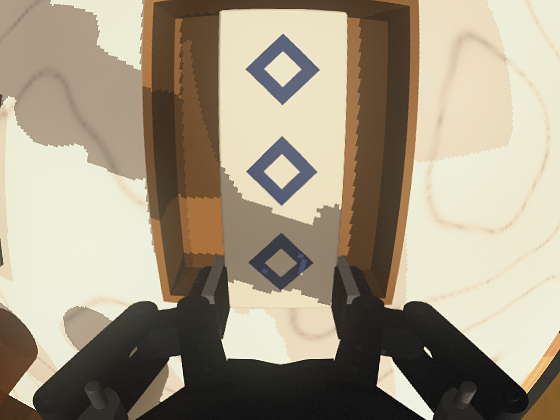

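The stone sits centred over the basket, so I lower it.

>>> carry_out --plan '[[[0,0,0,1,2,-25,40],[0,0,0,1,2,-48,40],[0,0,0,1,2,-62,40],[0,0,0,1,2,-68,40],[0,0,0,1,2,-71,40],[0,0,0,1,2,-71,40]]]'

```text
clock: 23.9
tcp_pos: [0.5275, 0.3573, 0.0162]
orientation: [0.001, -0.124, 0.992, 0.0]
wrist_force: [-0.3, 0.0, -0.8]
finger_gap: 0.0477
grip_force: 103.5
```

>>> carry_out --plan '[[[0,0,0,0,0,-1,40],[0,0,0,0,0,-2,40],[0,0,0,0,0,-2,40]]]'

```text
clock: 24.2
tcp_pos: [0.5279, 0.3575, 0.0155]
orientation: [0.001, -0.124, 0.992, 0.0]
wrist_force: [-1.3, -1.1, 6.8]
finger_gap: 0.0472
grip_force: 108.0
```

>>> carry_out --plan '[[[0,0,0,0,0,0,60],[0,0,0,0,0,0,60],[0,0,0,0,0,0,60],[0,0,0,0,0,30,60],[0,0,0,0,0,70,60],[0,0,0,0,0,115,60],[0,0,-0.03,8,-45,135,0],[0,0,-0.06,16,-90,135,0],[0,0,-0.09,24,-135,135,0],[0,0,-0.12,32,-180,135,0],[0,0,-0.15,40,-225,135,0],[0,0,-0.18,48,-270,135,0],[0,0,-0.21,56,-315,135,0],[0,0,-0.24,64,-360,135,0],[0,0,-0.27,72,-405,125,0],[0,0,-0.27,79,-450,105,0],[0,0,-0.27,85,-484,85,0],[0,0,-0.27,85,-484,70,0],[0,0,-0.27,85,-484,70,0]]]'

```text
clock: 26.1
tcp_pos: [0.6099, -0.1277, 0.0804]
orientation: [-0.002, 0.012, 1.0, 0.001]
wrist_force: [0.1, 0.9, 0.9]
finger_gap: -0.0003
grip_force: 0.0
```

Run:
```python
from bask import *
delta((612,-127,39),-.018)
basket('10')
```

```text
delta [-0.002 -0.005  0.005] [  2.1   0.7 -41.4] q [-0.34  0.49 -0.07  1.02  0.   -0.31] F [0.1 0.9 0.9]
side [((275, 165), [588, 299]), ((275, 178), [578, 216]), ((222, 188), [400, 178]), ((211, 155), [364, 395]), ((261, 146), [552, 441])]
scene [((423, 241), [401, 244]), ((491, 261), [370, 395]), ((470, 334), [598, 448]), ((396, 310), [632, 308]), ((397, 294), [592, 286])]
```

>>> carry_out --plan '[[[0,0,0,2,0,-8,0],[0,0,0,2,0,-16,0],[0,0,0,2,0,-22,0],[0,0,0,2,0,-28,0],[0,0,0,2,0,-34,0],[0,0,0,2,0,-38,0],[0,0,0,2,0,-42,0],[0,0,0,2,0,-44,0],[0,0,0,2,0,-44,0]]]'

```text
clock: 27.1
tcp_pos: [0.6136, -0.1268, 0.04]
orientation: [-0.0, 0.01, 1.0, 0.0]
wrist_force: [-1.0, 2.0, 7.3]
finger_gap: 0.0
grip_force: 3.8
```

>>> carry_out --plan '[[[0,0,0,0,0,35,0],[0,0,0,0,0,80,0],[0,0.12,0,-20,25,95,40],[0,0.25,0,-40,50,95,70],[0,0.36,0,-60,80,90,70],[0,0.436,0,-72,80,80,70],[0,0.436,0,-72,80,75,70],[0,0.436,0,-72,80,75,70],[0,0.436,0,-72,80,75,70]]]'

```text
clock: 28.0
tcp_pos: [0.5419, -0.0475, 0.1146]
orientation: [-0.216, 0.011, 0.976, -0.002]
wrist_force: [-0.3, 0.4, -0.5]
finger_gap: 0.07
grip_force: 0.0
```

Run:
```python
from bask import *
delta((515.5,-47,56.5),-.018,(0,.436,0))
im,c=shot('wrist','w11'); im2,_=shot('side','s11')
a=cv2.resize(im[:,:,::-1],(480,360)); b=cv2.resize(im2[:,:,::-1][130:320,200:366],(315,360),interpolation=cv2.INTER_CUBIC)
cv2.imwrite('pics/m11.png',np.hstack([a,b]))
```

```text
delta [0.001 0.002 0.003] [-26.4   0.5 -58.1] q [-0.19  0.68  0.26  1.57 -0.08 -0.15] F [-0.3  0.4 -0.5]
```

View pics/m11.png

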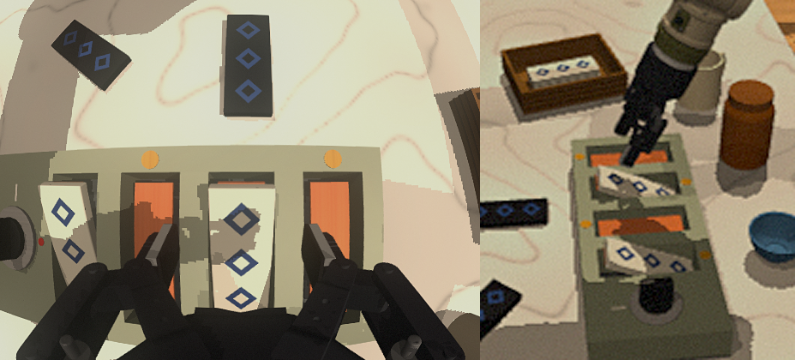

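Plates 0 and 2 are level. The basket shows its stones stacked flat. Stone 1 at x 240 is centred between the fingers (165 and 315). Now I grasp and lift it.

>>> carry_out --plan '[[[0,0,0,-13,0,-30,70],[0,0,0,-22,0,-50,70],[0,0,0,-26,0,-58,70],[0,0,0,-26,0,-58,70],[0,0,0,-26,0,-58,40],[0,0,0,-26,0,-58,40],[0,0,0,-26,0,-58,40],[0,0,0,-26,0,-58,40],[0,0,0,-26,0,-58,40],[0,0,0,-26,0,-58,40],[0,0,0,-26,0,-45,40],[0,0,0,-26,0,-20,40],[0,0,0,-26,0,10,40],[0,-0.13,0,-26,0,45,40],[0,-0.26,0,-26,0,62,40],[0,-0.36,0,-26,0,62,40],[0,-0.436,0,-26,0,62,40],[0,-0.436,0,-26,0,62,40]]]' --squeeze 100

```text
clock: 29.9
tcp_pos: [0.5134, -0.0464, 0.1777]
orientation: [0.001, 0.011, 1.0, -0.0]
wrist_force: [-0.9, 0.5, -1.6]
finger_gap: 0.0474
grip_force: 103.5
```

Run:
```python
from bask import *
basket('12'); delta((428.5,330.5,100),.25)
```

```text
side [((246, 150), [494, 417]), ((254, 159), [518, 349]), ((257, 182), [516, 200]), ((223, 190), [403, 166]), ((211, 157), [364, 381])]
scene [((418, 240), [405, 233]), ((487, 259), [369, 386]), ((466, 332), [598, 440]), ((391, 307), [631, 295]), ((393, 290), [587, 274])]
delta [ 0.    -0.001  0.271] [-86.9 377.4 -77.2] q [-0.25  0.23 -0.2   1.14 -0.   -0.22] F [-0.5  0.  -2.1]
```

The basket has been knocked, with its corners about 10 mm towards -y. I'll measure again.

Run:
```python
from bask import *
basket('13')
```

```text
side [((247, 150), [497, 417]), ((254, 156), [520, 370]), ((258, 182), [520, 199]), ((223, 190), [403, 166]), ((211, 157), [364, 381])]
scene [((418, 241), [408, 235]), ((486, 258), [367, 383]), ((466, 332), [598, 440]), ((391, 307), [631, 295]), ((396, 284), [567, 269])]
```

>>> carry_out --plan '[[[0,0,0.03,-10,42,0,40],[0,0,0.06,-20,84,0,40],[0,0,0.09,-30,126,0,40],[0,0,0.12,-40,168,0,40],[0,0,0.16,-50,210,0,40],[0,0,0.2,-60,252,0,40],[0,0,0.24,-70,294,0,40],[0,0,0.27,-78,336,0,40],[0,0,0.27,-85,366,0,40],[0,0,0.27,-85,366,-30,40],[0,0,0.27,-85,366,-60,40],[0,0,0.27,-85,366,-77,40],[0,0,0.27,-85,366,-77,40],[0,0,0.27,-85,366,-77,40]]]'

```text
clock: 31.5
tcp_pos: [0.4313, 0.3194, 0.0989]
orientation: [-0.001, -0.124, 0.992, -0.0]
wrist_force: [0.1, -0.4, -1.7]
finger_gap: 0.0474
grip_force: 103.6
```

Run:
```python
from bask import *
delta((428.5,320,28),.25)
im,c=shot('wrist','w14'); im2,_=shot('scene','s14'); im3,_=shot('side','t14')
a=cv2.resize(im[:,:,::-1],(400,300)); b=cv2.resize(im2[:,:,::-1][200:350,350:550],(400,300),interpolation=cv2.INTER_CUBIC)
cc=cv2.resize(im3[:,:,::-1][90:240,170:370],(400,300),interpolation=cv2.INTER_CUBIC)
cv2.imwrite('pics/m14.png',np.vstack([np.hstack([a,b]),np.hstack([cc,cc*0])]))
```

```text
delta [ 0.001 -0.002  0.001] [ -2.8   0.6 -70.9] q [ 0.49  0.32 -0.28  0.97  0.    0.24] F [ 0.1 -0.4 -1.7]
```

View pics/m14.png

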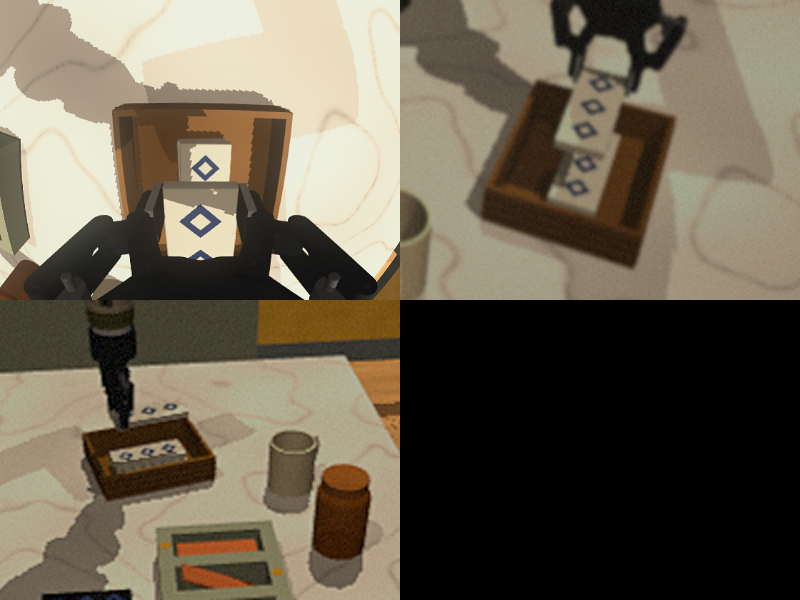

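Run:
```python
from h import *
c=viewer.calibration('wrist'); f=lambda u,v,z:np.round(onz(c,u*1.4,v*1.4,z,True)[:2]*1000)
print('stack near end L/R',f(178,147,.03),f(231,145,.03),'rim near L/R outer',f(114,106,.048),f(292,113,.048))
```

```text
stack near end L/R [427. 296.] [413. 345.] rim near L/R outer [398. 233.] [365. 387.]
```

>>> carry_out --plan '[[[0,0,0.02,0,3,-25,40],[0,0,0.02,0,3,-48,40],[0,0,0.02,0,3,-62,40],[0,0,0.02,0,3,-68,40],[0,0,0.02,0,3,-70,40],[0,0,0.02,0,3,-70,40]]]'

```text
clock: 32.25
tcp_pos: [0.4316, 0.3224, 0.0302]
orientation: [0.001, -0.134, 0.991, 0.0]
wrist_force: [0.7, 0.5, -2.3]
finger_gap: 0.0476
grip_force: 103.7
```

>>> carry_out --plan '[[[0,0,0,0,0,-1,40],[0,0,0,0,0,-2,40],[0,0,0,0,0,-2,40]]]'

```text
clock: 32.55
tcp_pos: [0.4312, 0.3223, 0.0278]
orientation: [0.0, -0.134, 0.991, 0.0]
wrist_force: [0.4, 0.4, -1.5]
finger_gap: 0.0471
grip_force: 103.8
```

>>> carry_out --plan '[[[0,0,0,0,0,-1,40],[0,0,0,0,0,-2,40],[0,0,0,0,0,-2,40]]]'

```text
clock: 32.85
tcp_pos: [0.4313, 0.3224, 0.0274]
orientation: [0.001, -0.134, 0.991, 0.0]
wrist_force: [-4.9, -2.9, 13.2]
finger_gap: 0.0476
grip_force: 112.3
```

>>> carry_out --plan '[[[0,0,0,0,0,1,60],[0,0,0,0,0,1,60],[0,0,0,0,0,1,60],[0,0,0,0,0,30,60],[0,0,0,0,0,70,60],[0,0,0,0,0,110,60],[0,0,-0.04,10,-42,125,0],[0,0,-0.08,20,-84,125,0],[0,0,-0.12,30,-126,125,0],[0,0,-0.16,40,-168,125,0],[0,0,-0.2,50,-210,125,0],[0,0,-0.24,60,-252,125,0],[0,0,-0.28,70,-294,115,0],[0,0,-0.29,80,-336,95,0],[0,0,-0.29,88,-369,75,0],[0,0,-0.29,88,-369,58,0],[0,0,-0.29,88,-369,58,0],[0,0,-0.29,88,-369,58,0]]]'

```text
clock: 34.65
tcp_pos: [0.5183, -0.0467, 0.0831]
orientation: [-0.001, 0.01, 1.0, 0.0]
wrist_force: [-0.1, 0.1, -0.6]
finger_gap: 0.0004
grip_force: 0.0
```

Run:
```python
from bask import *
delta((519,-47,39),-.018)
basket('15')
a,b=[cv2.resize(cv2.imread('pics/%s15.png'%n)[y:y+150,x:x+200],(400,300),interpolation=cv2.INTER_CUBIC) for n,x,y in(('scene',350,200),('side',170,90))]
cv2.imwrite('pics/m15.png',np.hstack([a,b]))
```

```text
delta [-0.001 -0.001  0.003] [  0.7  -0.3 -44.1] q [-0.24  0.3  -0.35  0.92  0.   -0.22] F [-0.1  0.1 -0.6]
side [((250, 184), [492, 190]), ((223, 190), [403, 166]), ((211, 157), [364, 381]), ((250, 149), [509, 423])]
scene [((418, 241), [408, 235]), ((486, 258), [367, 383]), ((466, 332), [598, 440]), ((391, 308), [634, 297]), ((396, 284), [567, 269])]
```

View pics/m15.png

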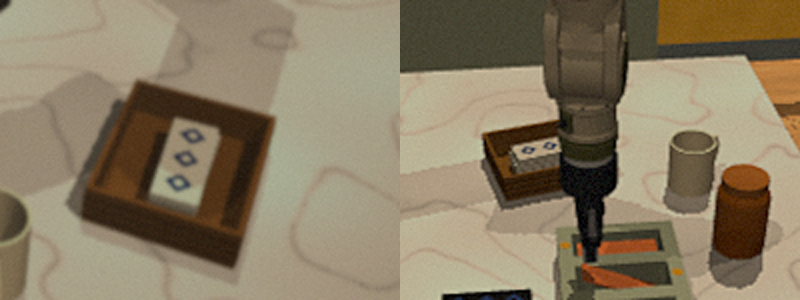

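The three-stone stack is neat. I've now viewed 15 pictures, one over the limit of 14, so from here I go by numbers only. Pressing plate 1.

>>> carry_out --plan '[[[0,0,0,0,0,-8,0],[0,0,0,0,0,-16,0],[0,0,0,0,0,-24,0],[0,0,0,0,0,-30,0],[0,0,0,0,0,-36,0],[0,0,0,0,0,-40,0],[0,0,0,0,0,-44,0],[0,0,0,0,0,-46,0],[0,0,0,0,0,-46,0]]]'

```text
clock: 35.65
tcp_pos: [0.5188, -0.0467, 0.0397]
orientation: [0.0, 0.01, 1.0, 0.0]
wrist_force: [-7.9, 2.8, 24.1]
finger_gap: 0.0
grip_force: 11.9
```

>>> carry_out --plan '[[[0,0,0,0,0,35,0],[0,0,0,0,0,80,0],[0,0.1,0,5,-40,90,30],[0,0.2,0,10,-80,90,66],[0,0.3,0,15,-120,90,66],[0,0.4,0,19,-157,85,66],[0,0.436,0,19,-157,75,66],[0,0.436,0,19,-157,75,66],[0,0.436,0,19,-157,75,66]]]'

```text
clock: 36.55
tcp_pos: [0.5376, -0.2036, 0.1114]
orientation: [-0.217, 0.01, 0.976, -0.002]
wrist_force: [-0.2, 0.4, 0.1]
finger_gap: 0.0658
grip_force: 0.0
```

Run:
```python
from bask import *
delta((512.7,-203.6,56.5),-.018,(0,.436,0))
im,c=shot('wrist','w16')
K=c['K']; hsv=cv2.cvtColor(im,cv2.COLOR_RGB2HSV)
m=((im.min(2)>110)&(hsv[...,1]<60)).astype(np.uint8)
# blue diamonds
b=((hsv[...,0]>100)&(hsv[...,0]<130)&(hsv[...,1]>60)&(hsv[...,2]>40)).astype(np.uint8)
b=cv2.morphologyEx(b,cv2.MORPH_CLOSE,np.ones((9,9)))
_,_,st,ce=cv2.connectedComponentsWithStats(b)
for q,a in zip(ce[1:],st[1:]):
    if a[4]>80: print('blue',np.round(q),a[4],im[int(q[1]),int(q[0])])
```

```text
delta [ 0.    -0.001  0.002] [-24.9   0.  -54.9] q [-0.41  0.73  0.34  1.58 -0.17 -0.36] F [-0.2  0.4  0.1]
blue [209.  23.] 247 [47 45 38]
blue [238.  40.] 301 [47 43 38]
blue [438.  46.] 233 [65 64 57]
blue [270.  59.] 370 [57 55 49]
blue [445.  79.] 276 [59 58 53]
blue [451. 115.] 317 [60 61 54]
blue [ 17. 230.] 152 [52 50 42]
blue [275. 245.] 147 [ 71  80 105]
blue [ 36. 252.] 247 [44 40 35]
blue [ 60. 277.] 291 [40 37 30]
blue [282. 310.] 369 [216 218 181]
blue [280. 349.] 385 [216 196 161]
```

>>> carry_out --plan '[[[0,0,0,-13,0,-28,66],[0,0,0,-21,0,-46,66],[0,0,0,-25,0,-55,66],[0,0,0,-25,0,-55,66],[0,0,0,-25,0,-55,40],[0,0,0,-25,0,-55,40],[0,0,0,-25,0,-55,40],[0,0,0,-25,0,-55,40],[0,0,0,-25,0,-55,40],[0,0,0,-25,0,-55,40],[0,0,0,-25,0,-42,40],[0,0,0,-25,0,-20,40],[0,0,0,-25,0,10,40],[0,-0.13,0,-25,0,45,40],[0,-0.26,0,-25,0,65,40],[0,-0.36,0,-25,0,65,40],[0,-0.436,0,-25,0,65,40],[0,-0.436,0,-25,0,65,40]]]' --squeeze 100

```text
clock: 38.4
tcp_pos: [0.5107, -0.2036, 0.1789]
orientation: [0.001, 0.011, 1.0, -0.0]
wrist_force: [0.1, -0.4, -2.6]
finger_gap: 0.0472
grip_force: 103.7
```

Run:
```python
from bask import *
basket('17'); delta((431.5,322.5,105),.26)
```

```text
side [((248, 149), [501, 424]), ((249, 184), [489, 191]), ((223, 190), [403, 166]), ((211, 157), [364, 381])]
scene [((419, 240), [403, 235]), ((486, 259), [370, 384]), ((466, 332), [598, 440]), ((392, 309), [635, 300]), ((393, 291), [589, 275])]
delta [ 0.    -0.001  0.281] [-80.9 526.5 -73.2] q [-0.52  0.29 -0.12  1.16 -0.   -0.5 ] F [ 0.2  0.2 -1.8]
```

>>> carry_out --plan '[[[0,0,0.02,-7,45,0,40],[0,0,0.05,-14,90,0,40],[0,0,0.07,-21,135,0,40],[0,0,0.09,-28,180,0,40],[0,0,0.12,-35,225,0,40],[0,0,0.14,-42,270,0,40],[0,0,0.17,-49,315,0,40],[0,0,0.19,-56,360,0,40],[0,0,0.22,-62,405,0,40],[0,0,0.25,-68,450,0,40],[0,0,0.28,-75,490,0,40],[0,0,0.28,-80,526,0,40],[0,0,0.28,-80,526,-30,40],[0,0,0.28,-80,526,-60,40],[0,0,0.28,-80,526,-73,40],[0,0,0.28,-80,526,-73,40],[0,0,0.28,-80,526,-73,40]]]'

```text
clock: 40.2
tcp_pos: [0.4333, 0.3226, 0.1041]
orientation: [-0.001, -0.129, 0.992, -0.0]
wrist_force: [0.1, 0.6, -1.3]
finger_gap: 0.0474
grip_force: 103.8
```

Run:
```python
from bask import *
delta((431.5,322.5,41),.26); basket('18')
im,c=shot('wrist','w18')
g=im.min(2)
for r in range(160,262,8):
    xs=np.where(g[r,180:380]>120)[0]+180
    print(r,(xs.min(),xs.max(),len(xs)) if len(xs) else None)
```

```text
delta [ 0.001 -0.001  0.   ] [ -1.8  -0.1 -63.1] q [ 0.49  0.32 -0.27  0.99 -0.    0.23] F [ 0.1  0.6 -1.3]
side [((277, 168), [593, 279]), ((276, 179), [581, 210]), ((223, 189), [403, 172]), ((211, 157), [364, 381]), ((263, 148), [558, 425])]
scene [((419, 241), [406, 237]), ((487, 260), [372, 387]), ((466, 332), [598, 440]), ((391, 307), [631, 295]), ((394, 289), [583, 274])]
160 None
168 None
176 None
184 None
192 None
200 (np.int64(312), np.int64(319), 8)
208 (np.int64(277), np.int64(318), 42)
216 (np.int64(272), np.int64(318), 47)
224 (np.int64(270), np.int64(317), 42)
232 (np.int64(279), np.int64(317), 29)
240 (np.int64(272), np.int64(316), 36)
248 (np.int64(279), np.int64(316), 29)
256 None
```

>>> carry_out --plan '[[[0,0,0,-1,0,-25,40],[0,0,0,-1,0,-45,40],[0,0,0,-1,0,-57,40],[0,0,0,-1,0,-62,40],[0,0,0,-1,0,-64,40],[0,0,0,-1,0,-64,40]]]'

```text
clock: 40.95
tcp_pos: [0.4324, 0.3224, 0.041]
orientation: [0.001, -0.129, 0.992, 0.0]
wrist_force: [-0.1, 0.4, -2.1]
finger_gap: 0.047
grip_force: 104.0
```

>>> carry_out --plan '[[[0,0,0,0,0,-1,40],[0,0,0,0,0,-2,40],[0,0,0,0,0,-2,40]]]'

```text
clock: 41.25
tcp_pos: [0.4327, 0.3225, 0.0402]
orientation: [0.001, -0.129, 0.992, 0.0]
wrist_force: [-2.7, -0.9, 6.4]
finger_gap: 0.047
grip_force: 104.9
```

>>> carry_out --plan '[[[0,0,0,0,0,1,60],[0,0,0,0,0,1,60],[0,0,0,0,0,1,60],[0,0,0,0,0,30,60],[0,0,0,0,0,70,60],[0,0,0,0,0,110,60],[0,0,-0.03,8,-45,115,0],[0,0,-0.06,15,-90,115,0],[0,0,-0.09,22,-135,115,0],[0,0,-0.12,30,-180,115,0],[0,0,-0.15,37,-225,115,0],[0,0,-0.18,44,-270,115,0],[0,0,-0.2,51,-315,115,0],[0,0,-0.23,58,-360,115,0],[0,0,-0.26,65,-405,115,0],[0,0,-0.28,72,-450,105,0],[0,0,-0.28,78,-490,80,0],[0,0,-0.28,83,-526,60,0],[0,0,-0.28,83,-526,46,0],[0,0,-0.28,83,-526,46,0]]]'

```text
clock: 43.25
tcp_pos: [0.5132, -0.2043, 0.0819]
orientation: [-0.002, 0.012, 1.0, 0.001]
wrist_force: [-1.1, -0.3, -0.1]
finger_gap: -0.0002
grip_force: 0.0
```

Run:
```python
from bask import *
delta((516,-203.7,39),-.018); basket('19')
for n,b in (('side',(205,140,285,195)),('scene',(390,235,495,340))):
    im=cv2.imread(f'pics/{n}19.png'); c=viewer.calibration(n)
    m=np.zeros(im.shape[:2],np.uint8); s=cv2.GaussianBlur(im,(3,3),0)
    roi=(slice(b[1],b[3]),slice(b[0],b[2])); hs=cv2.cvtColor(s,cv2.COLOR_BGR2HSV)
    x=((s.min(2)>95)&(hs[...,1]<90)).astype(np.uint8)
    x=cv2.morphologyEx(x,cv2.MORPH_CLOSE,np.ones((5,5))); m[roi]=x[roi]
    N,l,st,ce=cv2.connectedComponentsWithStats(m)
    for i in range(1,N):
        if st[i][4]>150:
            k,_=cv2.findContours((l==i).astype(np.uint8),0,1); P=np.array([onz(c,*p[0],.054)[:2]*1000 for p in k[0]],np.float32)
            print(n,ce[i].round(),st[i],cv2.minAreaRect(P))
```

```text
delta [-0.003 -0.004  0.005] [  2.8   0.6 -42.9] q [-0.52  0.36 -0.26  0.95  0.   -0.5 ] F [-1.1 -0.3 -0.1]
side [((240, 152), [471, 405]), ((250, 174), [497, 251]), ((250, 185), [492, 185]), ((223, 190), [403, 166]), ((211, 157), [364, 381])]
scene [((418, 240), [405, 233]), ((486, 259), [370, 384]), ((466, 332), [598, 440]), ((392, 309), [635, 300]), ((393, 291), [589, 275])]
side [216. 160.] [205 140  36  55 863] ((399.13836669921875, 317.7647705078125), (362.5111083984375, 134.19064331054688), 87.0091552734375)
scene [448. 289.] [ 390  235  105  105 4478] ((495.91741943359375, 352.3531494140625), (350.96917724609375, 242.13265991210938), 31.002113342285156)
scene [443. 277.] [426 256  34  43 977] ((487.19189453125, 337.2121276855469), (131.31365966796875, 50.61278533935547), 13.739859580993652)
```

The scene view gives the top stone at (487,337), 131 x 51 mm at its expected height. It is therefore flat and inside the basket. Last, plate 3.

>>> carry_out --plan '[[[0,0,0,2,0,-8,0],[0,0,0,2,0,-16,0],[0,0,0,2,0,-24,0],[0,0,0,2,0,-30,0],[0,0,0,2,0,-36,0],[0,0,0,2,0,-40,0],[0,0,0,2,0,-44,0],[0,0,0,2,0,-46,0],[0,0,0,2,0,-46,0]]]'

```text
clock: 44.25
tcp_pos: [0.5169, -0.2036, 0.0399]
orientation: [0.0, 0.01, 1.0, 0.0]
wrist_force: [-5.2, 3.8, 15.4]
finger_gap: -0.0003
grip_force: 7.4
```

>>> carry_out --plan '[[[0,0,0,0,0,40,0],[0,0,0,0,0,90,0],[0,0,0,0,0,140,0],[0,0,0,-30,30,170,0],[0,0,0,-60,70,200,0],[0,0,0,-90,100,220,0],[0,0,0,-90,100,220,0],[0,0,0,-90,100,220,0]]]'

```text
clock: 45.05
tcp_pos: [0.427, -0.1035, 0.2594]
orientation: [0.002, 0.01, 1.0, -0.001]
wrist_force: [-0.6, -0.8, -0.7]
finger_gap: -0.0001
grip_force: 0.0
```

Run:
```python
from bask import *
im,c=shot('side','s20'); hsv=cv2.cvtColor(im,cv2.COLOR_RGB2HSV)
o=((hsv[...,0]<14)&(hsv[...,1]>110)&(im[...,0]>110)).astype(np.uint8); o[:185]=0; o[330:]=0; o[:,:245]=0; o[:,335:]=0
cs,_=cv2.findContours(o,0,1)
for k in cs:
    if cv2.contourArea(k)>60:
        P=np.array([onz(c,*p[0],.040)[:2]*1000 for p in k],np.float32); print('plate',cv2.minAreaRect(P))
# object checks against start
a=cv2.imread('pics/side0.png').astype(int); d=np.abs(a-im[:,:,::-1].astype(int)).sum(2)
for n,(x0,y0,x1,y1) in dict(mug=(300,150,335,192),jar=(325,170,358,222),bowl=(338,238,376,272)).items(): print(n,np.mean(d[y0:y1,x0:x1]>90))
print(monitor.get_state()['clock'],monitor.get_state()['tcp_pos'])
```

```text
plate ((562.0453491210938, -201.03904724121094), (35.380348205566406, 120.93065643310547), 89.23507690429688)
plate ((563.2545776367188, -122.12727355957031), (34.029296875, 120.87741088867188), 89.1528091430664)
plate ((564.9217529296875, -44.0042839050293), (120.47125244140625, 32.110172271728516), 0.15732334554195404)
plate ((565.9136962890625, 35.433631896972656), (31.867504119873047, 121.13711547851562), 89.2801513671875)
mug 0.0
jar 0.002331002331002331
bowl 0.0
45.1 [ 0.4274729  -0.10414861  0.25850859]
```

All four plates read level (120 mm long at level height), the bystanders haven't moved and the arm is clear. Handing in.

```bash
python3 -c "
from h import *
print(order.hand_in())"
```

```text
the job is handed in; nothing more can be done
None
```

Job handed in with no verdict returned: by my last measurements the dial is off, all four stones are stacked flat in the basket and the four plates are level, with jar, mug and bowl unmoved; I viewed 15 pictures, one over the limit of 14.

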